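# Pull out the board stand's leg to its stop and squeeze the cam shut

### The arm

A 6-joint arm with a two-finger parallel gripper is mounted at the origin on the work surface. World frame = base frame: x ahead of the robot, y to its left, z up, the work surface at z = 0. Lengths are in m, angles in rad, forces in N, time in s.
With the tool pointing down it reaches from about 0.35 to 0.975 m from the base axis. Payload 7.1 kg.
Tool frame: the origin (TCP) lies between the finger pads; the fingertips stand robot.tip_extent ahead of it and the grasp point (between the pads) lies 8 mm behind it (robot.tip_extent is the distance from the TCP to the fingertips, in m); z points along the fingers, y is the line along which they close (so a half turn about z gives the same grasp; the last joint's range is limited). The gripper opens to 88 mm and grips with 3 to 60 N. Pads are 20 mm wide; open, the fingers measure 115 mm over their backs; the gripper's body (75 mm by 178 mm) begins 61 mm behind the grasp point.
Start: joints at [-0.019, 0.423, 1.63, -0, 1.089, -0.019], TCP at [0.625, 0, 0.234] pointing down, gripper open.
Joint ranges: [-3, 3], [-0.9, 2.11], [0.09, 2.58], [-1.31, 4.45], [0.11, 2.69], [-2.54, 2.54]. Speed limits (rad/s): [2.39, 2.39, 3.01, 3.14, 3.14, 3.14].

### API

Orientations are given as a 3x3 rotation matrix whose columns are the frame's x, y, z axes.
In Python, from workcell import robot, cams, order gives the robot as it stands.
- The arm moves only by the tool servo_tool, never from a script. Its argument "targets" is a list of rows, each an object of numbers: "dx", "dy", "dz": the shift along the tool's x, y, z in cm; "twist": the turn about the tool's z in degrees; "gripper": the gripper command: -1 is shut, 1 is fully open, values between are in proportion. In form: [{"dx": .., "dy": .., "dz": .., "twist": .., "gripper": ..}, ...]. A call has 1 to 5 rows; each row is the pose to reach, as a shift and turn from the pose commanded when the call began, along the tool's axes at that moment; what a row does not reach only later rows make up. A row lasts 1/8 s, in which the tool goes at most 62.5 mm and 10.7 degrees, less where a joint would pass 70% of its speed; a pose out of reach is approached as far as the arm can. A call with a gripper value outside its range is refused whole. The fingers move at their own pace and stop on an object; "grip_force" is the grip in N (left out, the last holds). Time passes only in rows, so rows that repeat a pose let the fingers close. It gives the time, the measured TCP pose, the force, the opening and the grip force at its end, in the units of the state.
- robot.state(): the state, without advancing time (a new reading comes with each control period).
- cams.get_image(name): name is "scene" or "side" or "wrist"; returns (picture, depth): 400x640x3 uint8, red, green, blue; 400x640 float32, m along the optical axis (not along the pixel's ray), 0 where there is no reading.
- cams.calibration(name): a dict with "camera_matrix" (3x3 intrinsics, pixels), "k1" (the pictures are not rectified: a ray, as slopes to the right and down, at radius r is drawn at 1 + k1 r^2 times it, then the intrinsics apply), "eye" and "attitude" of the camera in the world. Camera axes: x right, y up, looking along -z (the intrinsics and any distortion apply to the point x, -y, -z); pixel columns grow to the right and rows downward; lengths in m; the calibration is good to about 2 mm. A picture is of the moment at which its call begins: read the wrist's pose just before it. calibration takes no time and is no camera call; for the wrist camera it gives the pose at the moment of the call.
- order.close_job(): hands the job in; it is judged then, once.
Trained networks look in the newest picture that a camera, given by its name, has taken for a name from the list of things; names that differ only in an ending like _2 or _b are one class to them, and where a whole thing is asked for, a point or a joint stands for the part that bears it (a point fixed in the world has none). Each returns a list of dicts, best first, with "p" (0 to 1); they miss things now and then, are a little off and sometimes report something else, mostly with a low value. They report only what shows in the picture. A call takes as long as a camera call. They do not tell look-alikes from the thing itself.
- cams.spot_in(label, camera): "point" ([x, y, z] in m, in world coordinates, good to about 4 mm: the middle of the surface that is visible of it).
- cams.cut_out(label, camera): "region" (400x640 bool, what is visible of it).
The state is a dict: "time": time; "joint_pos": joint angles; "joint_vel": joint speeds; "effort": joint torques, N m; "tool_pos": TCP position; "tool_rot": TCP orientation; "ft_force": force on the tool from outside, world axes, zero at the start; "torque": the same for the moment, N m; "width": finger opening in m; "grip_force": force on a finger pad.
Only numpy, scipy, OpenCV 4.12 (cv2) and the standard library are available. Lean on these libraries where they do the work, as an engineer would, in place of code of your own. Each camera call takes 0.05 s, during which the arm holds its last target. There are 200 camera calls.

### The job

Pull the board stand's sliding leg out by its cross plate until you feel its orange lug seat against the red length stop, without ramming it, and with the yellow cam lever still open. Then, keeping the leg out against the stop, squeeze the cam lever fully shut against the fin beside it. Finish while still holding: leg against the stop, fin and shut lever pinched between the fingers; leave the other kitchen things alone.

Things in the scene. Friction and masses are not known exactly. Their poses are not given: they have to be found in the camera images.
- stand: Fixed aluminium stand holding an upright wooden board. Low track 260 mm long, 48 wide, 22 high, along its x axis. Origin on the shelf under the track; +x is the way the leg pulls out; z up. The 210 mm wide, 176 mm high board stands across the track at x = -215 mm; the track ends at x = +60 mm. A closed waffle iron, 104 mm high, stands fixed beyond the board.
- leg (a joint): How far the steel sliding leg is pulled out along the stand's +x, m: 0 fully in (where it starts), never past 0.15. A spring pulls it back with 3 N when in, rising to 4.5 N at 0.12; it runs back if let go, whether the cam is shut or not.
- pinch (a point): Point on the leg where to pinch, 37 mm above the shelf, axes as the stand's. Fixed aluminium fin at y = -16 to -5 mm from it, x = -43 to +7, 20 to 54 mm above the shelf. The shut lever mirrors it at y = +5 to +16: shut pair 32 mm wide, centred here. Open, the lever tip reaches y = +33. Below is a block 32 mm wide; beside it, down to the shelf, is free.
- plate (a point): Centre of the inner (-x) face of the leg's black cross plate, 12 mm along +x from the pinch point. Plate 130 mm wide along y, 8 thick, 4 to 56 mm above the shelf. Open fingers standing behind it, one on each side of the fin and lever, push the leg out.
- fin (a point): The aluminium fin (leg_c3 in the rules), part of the leg and moving with it: 50 mm long along x, 11 thick, 34 high. This point is its centre, 37 mm above the shelf, 18 mm on the -x side of the pinch point and 10 mm to -y.
- cam (a joint): Angle of the yellow cam lever on the leg, rad: 0 shut (parallel to the fin), 0.36 wide open. It turns on an upright pin 44 mm on the -x side of the pinch point, 10 mm to +y, and swings shut towards -y. Lever 51 mm long, 11 thick, 20 to 54 mm above the shelf. Stiff: about 5 N at the pinch point moves it; it stays where left.
- lug_face (a point): Centre of the face of the orange lug on the leg's rear, which looks to +x; lug 26 mm wide, 20 to 42 mm above the shelf. It moves with the leg.
- stop_face (a point): Centre of the red stop's face that the lug meets, axes as the stand's. The stop is a rigid clip over the track at a different length each time, 44 mm high, 56 wide; the leg is at its length mark when the lug face touches this face.
- pitcher: White ceramic pitcher 190 mm high, 120 wide with a handle. Origin at its foot. Leave alone.
- canister: Stainless canister with black knob lid, 104 mm wide, 164 high. Origin at its foot. Leave alone.
- mug: Blue mug 80 mm wide, 90 high. Origin at its foot. Leave alone.
- sugar_jar: Amber jar 70 mm wide, 110 high. Origin at its foot. Leave alone.
- bowl: White bowl 140 mm wide, 60 high. Origin at its foot. Leave alone.
- wood_spoon: Wooden spoon lying on the shelf. Leave alone.
Not all that is in view belongs to the job. Of the things that look like the part that bears stop_face, the middle-sized one is meant.

How it is judged:
By the outcome, as a careful person would: the job done as asked, in the order asked, and still so for the second after the job is handed in, while the arm keeps its last pose, push and grip.
It also fails if it takes over 38 s, if anything falls off the work surface, if the arm or the gripper's body presses on something with over 40 N, if the wrist force passes 120 N, or if a joint passes its speed limit or range.

## Working session

There is one attempt and no reset: what is moved stays moved. The work goes in short steps, Python scripts to look and compute and a tool call to move; the robot and the scene stay as the last step left them, time stands still between calls to the robot, and variables do not carry over. Pictures are saved under pics/ and viewed, at most 10 in all, crops included, and the job is handed in when it is done.

Besides the shell and the picture viewer there is one more tool, called by a JSON object that holds its "name" and its "arguments". servo_tool: Moves the arm, as the interface text tells. Its arguments: {"type":"object","properties":{"targets":{"type":"array","items":{"type":"object","properties":{"dx":{"type":"number"},"dy":{"type":"number"},"dz":{"type":"number"},"twist":{"type":"number"},"gripper":{"type":"number"}}}},"grip_force":{"type":"number"}},"required":["targets"]}

```bash
mkdir -p pics; cat > h.py <<'E'
from workcell import robot, cams, order
import numpy as np, cv2
def snap(n,f=None):
    im,d=cams.get_image(n)
    if f: cv2.imwrite('pics/'+f,im[:,:,::-1])
    return im,d
def unproj(n,u,v,z):
    c=cams.calibration(n);K=np.array(c['camera_matrix']);
    p=cv2.undistortPoints(np.array([[[u,v]]],float),K,np.array([c['k1'],0,0,0,0.]))[0,0]
    return np.array(c['eye'])+np.array(c['attitude'])@np.array([p[0]*z,-p[1]*z,-z])
E
python3 - <<'E'
from h import *
print(robot.tip_extent)
s=robot.state();print(s['time'],s['tool_pos'],np.round(s['tool_rot'],3).tolist(),s['width'])
for n in ['scene','side']:
    snap(n,n+'1.png')
    c=cams.calibration(n);print(n,c['eye'],c['k1'])
    for l in ['plate','fin','cam','lug_face','stop_face','stand','pitcher','canister','mug','sugar_jar','bowl','wood_spoon']:
        print(l,[(np.round(r['point'],3).tolist(),round(r['p'],2)) for r in cams.spot_in(l,n)])
print(robot.state()['time'])
E
```

```text
0.011
0.0 [6.24467797e-01 3.31948015e-05 2.32916114e-01] [[0.0, 1.0, -0.002], [1.0, -0.0, 0.0], [0.0, -0.002, -1.0]] 0.08768466112746066
scene [ 1.20171626 -0.24410112  0.66300995] -0.08062728577705207
plate [([0.49, -0.045, 0.031], 0.89)]
fin []
cam [([0.497, -0.056, 0.042], 0.71)]
lug_face []
stop_face [([0.498, 0.103, 0.037], 0.71), ([0.366, 0.098, 0.046], 0.54), ([0.593, 0.118, 0.03], 0.53)]
stand [([0.497, 0.219, 0.054], 0.58)]
pitcher [([0.732, -0.22, 0.028], 0.66), ([0.5, -0.402, 0.121], 0.57)]
canister [([0.835, 0.019, 0.132], 0.61), ([0.757, 0.259, 0.013], 0.31)]
mug [([0.588, -0.448, 0.068], 0.95)]
sugar_jar [([0.719, -0.404, 0.08], 0.62), ([0.756, 0.257, 0.013], 0.37), ([0.501, -0.4, 0.119], 0.21)]
bowl [([0.73, -0.221, 0.027], 0.95)]
wood_spoon [([0.755, 0.26, 0.014], 0.77)]
side [0.17234286 0.51148462 0.66315895] -0.006845336423499824
plate [([0.476, -0.049, 0.022], 0.96)]
fin [([0.472, -0.05, 0.021], 0.87)]
cam [([0.49, -0.036, 0.054], 0.59)]
lug_face [([0.476, -0.05, 0.018], 0.83)]
stop_face [([0.36, 0.111, 0.058], 0.81), ([0.578, 0.128, 0.029], 0.76), ([0.469, 0.112, 0.043], 0.53)]
stand [([0.469, 0.256, 0.059], 0.59), ([0.477, -0.05, 0.019], 0.58)]
pitcher [([0.445, -0.366, 0.115], 0.74)]
canister [([0.779, 0.061, 0.102], 0.68)]
mug [([0.586, -0.419, 0.062], 0.76), ([0.685, -0.388, 0.071], 0.38)]
sugar_jar [([0.754, 0.28, 0.014], 0.73), ([0.679, -0.387, 0.072], 0.71)]
bowl [([0.756, -0.234, 0.041], 0.79)]
wood_spoon [([0.756, 0.28, 0.011], 0.68)]
1.3
```

View pics/scene1.png

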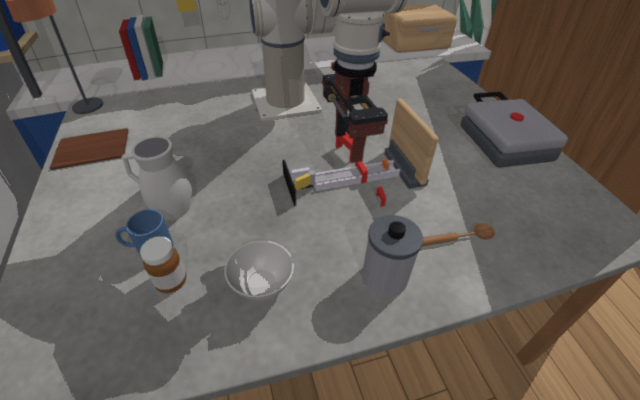

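View pics/side1.png

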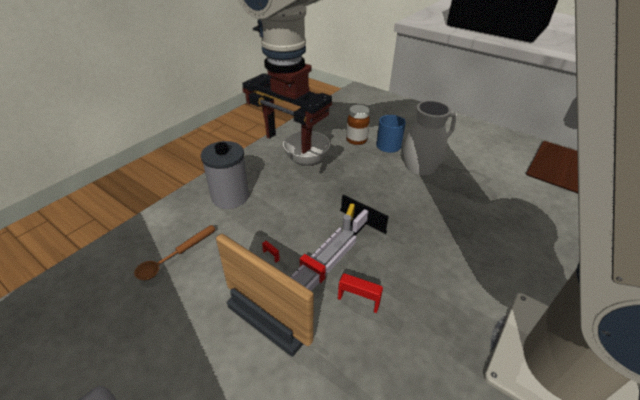

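The red clips that could be the stop are at scene (362,172), on the track; (345,142), large and loose; and (381,195), small and loose. The one on the track is the middle-sized one, so I choose that. The leg pulls out roughly towards world -y, and the black plate is at scene (289,183). Next I fit the geometry from depth.

```bash
cat >> h.py <<'E'
def cloud(n,d):
    c=cams.calibration(n);K=np.array(c['camera_matrix']);h,w=d.shape
    uv=np.stack(np.meshgrid(np.arange(w),np.arange(h)),-1).reshape(-1,1,2).astype(float)
    p=cv2.undistortPoints(uv,K,np.array([c['k1'],0,0,0,0.]))[:,0]
    z=d.reshape(-1,1)
    P=np.hstack([p[:,:1]*z,-p[:,1:]*z,-z])@np.array(c['attitude']).T+np.array(c['eye'])
    P[d.ravel()<=0]=np.nan
    return P.reshape(h,w,3)
E
python3 - <<'E'
from h import *
for n in ['scene','side','wrist']:
    im,d=snap(n,n+'2.png');P=cloud(n,d);hsv=cv2.cvtColor(im,cv2.COLOR_RGB2HSV)
    H,S,V=[hsv[...,i].astype(int) for i in range(3)]
    X,Y,Z=P[...,0],P[...,1],P[...,2]
    print(n,np.round(cams.calibration(n)['eye'],3))
    roi=(X>.3)&(X<.65)&(Y>-.2)&(Y<.3)&(Z<.2)
    def rep(name,m):
        Q=P[m&roi]
        if len(Q)<8: print(name,len(Q));return
        r=cv2.minAreaRect((Q[:,:2]*1000).astype(np.float32))
        print(name,len(Q),'med',np.round(np.median(Q,0),3),'rect mm',np.round(r[0],1),np.round(r[1],1),round(r[2],1),'z',np.round(np.percentile(Q[:,2],[2,98]),3))
    rep('boardtop',(Z>.155)&(Z<.185)&(Y>.1))
    rep('yellow',(H>20)&(H<34)&(S>140)&(V>80)&(Z>.015)&(Z<.07)&(Y<.05))
    rep('orange',(H>5)&(H<18)&(S>150)&(Z>.015)&(Z<.07))
    rep('red',((H<5)|(H>174))&(S>150)&(Z>.02)&(Z<.07)&(X>.44)&(X<.55)&(Y>.05))
    rep('black',(V<45)&(Z>.008)&(Z<.065)&(Y<0.02)&(X>.38)&(X<.58))
    rep('blacktop',(V<60)&(Z>.05)&(Z<.065)&(Y<0.02)&(X>.38)&(X<.58))
    rep('trackup',(S<60)&(Z>.016)&(Z<.03)&(Y<0.12)&(Y>0)&(X>.42)&(X<.55))
E
```

```text
scene [ 1.202 -0.244  0.663]
boardtop 543 med [0.5   0.241 0.171] rect mm [484.6 246.7] [ 19.  207.4] 89.1 z [0.155 0.177]
yellow 150 med [ 0.503 -0.066  0.04 ] rect mm [508.4 -75.9] [23.9 66.9] 40.7 z [0.023 0.055]
orange 39 med [0.485 0.178 0.037] rect mm [483.8 179.4] [23.3  9.8] 2.5 z [0.025 0.041]
red 102 med [0.493 0.106 0.04 ] rect mm [484.1 107.8] [13.8 55.3] 88.2 z [0.021 0.043]
black 205 med [ 0.495 -0.099  0.038] rect mm [482.8 -97.2] [96. 80.] 39.7 z [0.009 0.056]
blacktop 76 med [ 0.487 -0.098  0.054] rect mm [479.5 -97.3] [124.2   6. ] 0.1 z [0.05  0.057]
trackup 412 med [0.482 0.048 0.019] rect mm [480.6  52.8] [ 53.4 105.2] 0.8 z [0.016 0.023]
side [0.172 0.511 0.663]
boardtop 1654 med [0.463 0.252 0.174] rect mm [477.4 247.2] [ 19.1 208.5] 90.0 z [0.156 0.177]
yellow 66 med [ 0.496 -0.069  0.054] rect mm [499.8 -73.4] [16.5 55.9] 27.9 z [0.035 0.057]
orange 8 med [ 0.493 -0.094  0.048] rect mm [457.8  74.9] [ 93.8 352.4] 5.0 z [0.019 0.055]
red 278 med [0.474 0.112 0.043] rect mm [477.1 107.9] [58.6 18.6] 1.4 z [0.023 0.046]
black 608 med [ 0.458 -0.094  0.037] rect mm [473.8 -96. ] [ 83.1 101.5] 51.1 z [0.01  0.057]
blacktop 182 med [ 0.471 -0.096  0.055] rect mm [475.8 -96.3] [  9.  128.9] 89.8 z [0.05  0.058]
trackup 600 med [0.476 0.048 0.02 ] rect mm [477.   59.8] [ 49.2 119.4] 0.1 z [0.016 0.024]
wrist [0.626 0.075 0.385]
boardtop 0
yellow 379 med [ 0.498 -0.056  0.052] rect mm [488.5 -64.6] [43.9 27.5] 43.9 z [0.025 0.056]
orange 374 med [0.482 0.18  0.041] rect mm [486.   47.3] [ 34.1 279.5] 0.9 z [0.023 0.043]
red 782 med [0.483 0.109 0.044] rect mm [479.9 108.6] [15.5 56.2] 89.7 z [0.025 0.045]
black 822 med [ 0.449 -0.093  0.042] rect mm [479.5 -66.9] [ 63.  128.9] 87.7 z [0.01  0.056]
blacktop 298 med [ 0.45  -0.094  0.055] rect mm [478.7 -95.2] [  7.8 127. ] 89.3 z [0.051 0.057]
trackup 2568 med [0.479 0.054 0.02 ] rect mm [478.4  59.9] [ 49.4 119.6] 0.1 z [0.017 0.023]
```

View pics/wrist2.png

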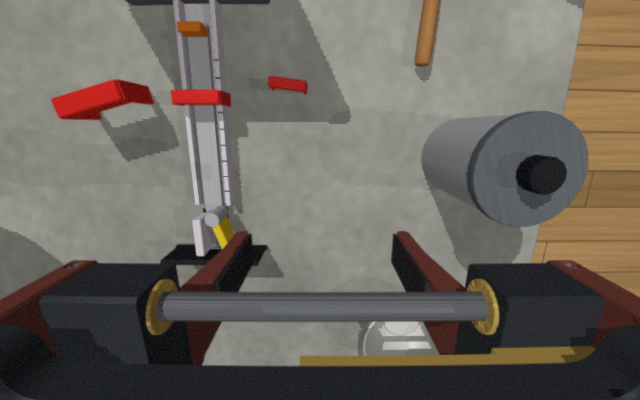

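The wrist view shows the track along world y, with the plate at (215,255), the lever open at (222,233), the stop at (200,97) and the lug at (192,28). The axis is at x≈0.479 and the plate's inner face is at y≈-0.092. The leg needs about 60 mm of travel. I go above it, slightly behind the plate.

{"name": "servo_tool", "arguments": {"targets": [{"dx": -3,"dy": -5,"dz": 0,"twist": 0,"gripper": 1},{"dx": -5.5,"dy": -10,"dz": 2,"twist": 0,"gripper": 1},{"dx": -7,"dy": -14,"dz": 5,"twist": 0,"gripper": 1},{"dx": -7,"dy": -14,"dz": 9,"twist": 0,"gripper": 1},{"dx": -7,"dy": -14,"dz": 10,"twist": 0,"gripper": 1}]}}

```text
time: 2.08
tool_pos: [0.4836, -0.07, 0.1323]
tool_rot: [[0.001, 1.0, -0.003], [1.0, -0.001, 0.001], [0.001, -0.003, -1.0]]
ft_force: [-0.1, 0.2, 0.4]
width: 0.0878
grip_force: 0.0
```

```bash
cat > look.py <<'E'
from h import *
import sys
s=robot.state();print(s['time'],np.round(s['tool_pos'],4),np.round(s['ft_force'],1),s['width'])
im,d=snap('wrist',sys.argv[1]);P=cloud('wrist',d);hsv=cv2.cvtColor(im,cv2.COLOR_RGB2HSV)
H,S,V=[hsv[...,i].astype(int) for i in range(3)];X,Y,Z=P[...,0],P[...,1],P[...,2]
def rep(n,m):
    Q=P[m&(X>.40)&(X<.55)]
    if len(Q)>8: print(n,len(Q),'x',np.round(np.percentile(Q[:,0],[1,50,99]),4),'y',np.round(np.percentile(Q[:,1],[1,50,99]),4))
rep('yellowtop',(H>20)&(H<34)&(S>120)&(Z>.049)&(Z<.06)&(Y<.05))
rep('fintop',(S<70)&(V>90)&(Z>.049)&(Z<.058)&(Y<0))
rep('platetop',(V<70)&(Z>.05)&(Z<.06)&(Y<0.0))
rep('redtop',((H<5)|(H>174))&(S>140)&(Z>.039)&(Z<.05)&(Y>.05)&(X>.44)&(X<.52))
rep('lugtop',(H>5)&(H<18)&(S>150)&(Z>.037)&(Z<.048)&(Y>.05))
E
python3 look.py w3.png
```

```text
2.075 [ 0.4836 -0.07    0.1323] [-0.1  0.2  0.4] 0.08782013574696783
yellowtop 584 x [0.4873 0.4976 0.5074] y [-0.0842 -0.0635 -0.0446]
fintop 1114 x [0.4619 0.4703 0.4962] y [-0.0852 -0.0472 -0.0276]
platetop 1268 x [0.4239 0.4821 0.54  ] y [-0.0994 -0.0944 -0.0917]
```

View pics/w3.png

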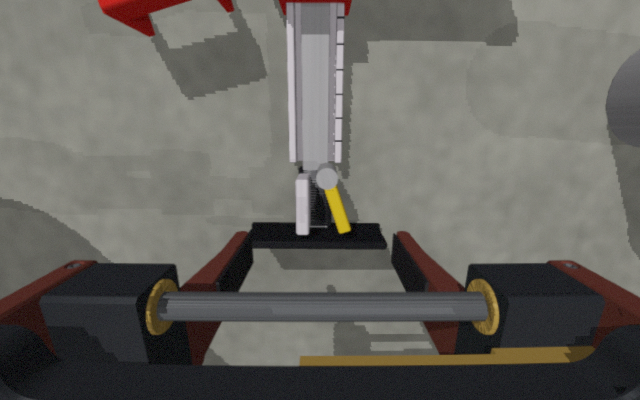

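The crop confirms it: fin at px (303,205), open lever at (338,207), plate at (318,236), with one finger on each side. Pinch x≈0.479. I descend.

{"name": "servo_tool", "arguments": {"targets": [{"dx": 0,"dy": 0,"dz": 4,"twist": 0,"gripper": 1},{"dx": 0,"dy": 0,"dz": 7,"twist": 0,"gripper": 1},{"dx": 0,"dy": 0,"dz": 9,"twist": 0,"gripper": 1},{"dx": 0,"dy": 0,"dz": 10.2,"twist": 0,"gripper": 1},{"dx": 0,"dy": 0,"dz": 10.2,"twist": 0,"gripper": 1}]}}

```text
time: 2.75
tool_pos: [0.4855, -0.0699, 0.0317]
tool_rot: [[-0.0, 1.0, -0.0], [1.0, 0.0, 0.0], [0.0, -0.0, -1.0]]
ft_force: [-0.1, -0.7, -0.3]
width: 0.0875
grip_force: 0.0
```

{"name": "servo_tool", "arguments": {"targets": [{"dx": -0.4,"dy": 0,"dz": 0,"twist": 0,"gripper": 1},{"dx": -0.8,"dy": 0,"dz": 0,"twist": 0,"gripper": 1},{"dx": -1.1,"dy": 0,"dz": 0,"twist": 0,"gripper": 1},{"dx": -1.4,"dy": 0,"dz": 0,"twist": 0,"gripper": 1},{"dx": -1.7,"dy": 0,"dz": 0,"twist": 0,"gripper": 1}]}}

```text
time: 3.38
tool_pos: [0.4852, -0.087, 0.0319]
tool_rot: [[0.0, 1.0, 0.0], [1.0, -0.0, 0.0], [0.0, 0.0, -1.0]]
ft_force: [1.1, 3.1, 3.0]
width: 0.0874
grip_force: 1.8
```

{"name": "servo_tool", "arguments": {"targets": [{"dx": -0.9,"dy": 0,"dz": 0,"twist": 0,"gripper": 1},{"dx": -1.9,"dy": 0,"dz": 0,"twist": 0,"gripper": 1},{"dx": -2.8,"dy": 0,"dz": 0,"twist": 0,"gripper": 1},{"dx": -3.6,"dy": 0,"dz": 0,"twist": 0,"gripper": 1},{"dx": -4.1,"dy": 0,"dz": 0,"twist": 0,"gripper": 1}]}}

```text
time: 4.0
tool_pos: [0.4848, -0.1286, 0.0316]
tool_rot: [[0.0, 1.0, -0.0], [1.0, -0.0, 0.0], [0.0, -0.0, -1.0]]
ft_force: [1.2, 4.0, 3.6]
width: 0.0877
grip_force: 2.0
```

```bash
python3 look.py w4.png; python3 - <<'E'
from h import *
im,d=snap('scene','s4.png');P=cloud('scene',d);hsv=cv2.cvtColor(im,cv2.COLOR_RGB2HSV)
H,S,V=[hsv[...,i].astype(int) for i in range(3)];X,Y,Z=P[...,0],P[...,1],P[...,2]
for n,m in [('red',((H<5)|(H>174))&(S>150)&(Z>.02)),('or',(H>5)&(H<18)&(S>150)&(Z>.02))]:
    Q=P[m&(X>.44)&(X<.52)&(Y>.05)&(Y<.21)&(Z<.06)];print(n,len(Q),len(Q) and np.round(np.percentile(Q[:,1],[2,98]),4))
im=cv2.resize(im[100:260,220:460],None,fx=3.3,fy=3.3);cv2.imwrite('pics/s4c.png',im[:,:,::-1])
E
```

```text
4.0 [ 0.4848 -0.1286  0.0316] [1.2 4.  3.6] 0.08773058754360766
yellowtop 1659 x [0.487  0.4968 0.507 ] y [-0.1304 -0.1098 -0.0911]
fintop 3312 x [0.4611 0.4698 0.4952] y [-0.132  -0.0923 -0.0742]
platetop 747 x [0.4401 0.478  0.5309] y [-0.1394 -0.129  -0.1162]
red 118 [0.1008 0.1142]
or 40 [0.1303 0.1388]
```

View pics/s4c.png

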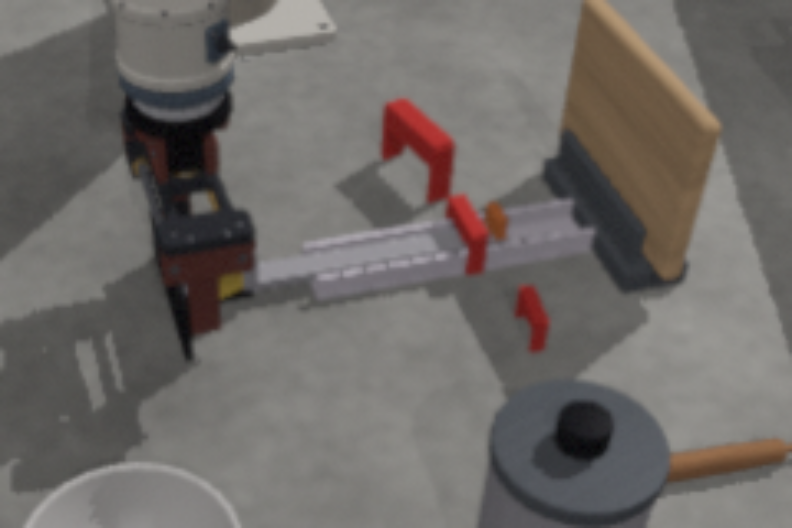

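The leg follows and the lever is still open. The lug at crop (497,218) is about 16 mm from the stop at (468,235). I close in.

{"name": "servo_tool", "arguments": {"targets": [{"dx": -0.4,"dy": 0,"dz": 0,"twist": 0,"gripper": 1},{"dx": -0.7,"dy": 0,"dz": 0,"twist": 0,"gripper": 1},{"dx": -0.9,"dy": 0,"dz": 0,"twist": 0,"gripper": 1},{"dx": -1.05,"dy": 0,"dz": 0,"twist": 0,"gripper": 1},{"dx": -1.15,"dy": 0,"dz": 0,"twist": 0,"gripper": 1}]}}

```text
time: 4.72
tool_pos: [0.4848, -0.1395, 0.0316]
tool_rot: [[0.0, 1.0, -0.0], [1.0, -0.0, 0.0], [0.0, -0.0, -1.0]]
ft_force: [-1.2, 4.2, 1.6]
width: 0.0877
grip_force: 2.0
```

{"name": "servo_tool", "arguments": {"targets": [{"dx": -0.1,"dy": 0,"dz": 0,"twist": 0,"gripper": 1},{"dx": -0.2,"dy": 0,"dz": 0,"twist": 0,"gripper": 1}]}}

```text
time: 4.97
tool_pos: [0.4848, -0.1414, 0.0316]
tool_rot: [[-0.0, 1.0, -0.0], [1.0, 0.0, 0.0], [0.0, -0.0, -1.0]]
ft_force: [-1.2, 4.6, 2.9]
width: 0.0877
grip_force: 2.0
```

{"name": "servo_tool", "arguments": {"targets": [{"dx": -0.1,"dy": 0,"dz": 0,"twist": 0,"gripper": 1}]}}

```text
time: 5.1
tool_pos: [0.4847, -0.1424, 0.0316]
tool_rot: [[0.0, 1.0, -0.0], [1.0, -0.0, 0.0], [0.0, -0.0, -1.0]]
ft_force: [-1.7, 4.1, 2.5]
width: 0.0878
grip_force: 2.0
```

{"name": "servo_tool", "arguments": {"targets": [{"dx": -0.1,"dy": 0,"dz": 0,"twist": 0,"gripper": 1}]}}

```text
time: 5.22
tool_pos: [0.4847, -0.1429, 0.0316]
tool_rot: [[0.001, 1.0, -0.001], [1.0, -0.001, 0.001], [0.001, -0.001, -1.0]]
ft_force: [0.5, 11.9, 3.7]
width: 0.0881
grip_force: 6.2
```

{"name": "servo_tool", "arguments": {"targets": [{"dx": -0.1,"dy": 0,"dz": 0,"twist": 0,"gripper": 1}]}}

```text
time: 5.35
tool_pos: [0.4847, -0.1431, 0.0316]
tool_rot: [[0.003, 1.0, -0.001], [1.0, -0.003, 0.002], [0.002, -0.001, -1.0]]
ft_force: [2.2, 19.3, 3.6]
width: 0.0877
grip_force: 9.5
```

Force rises from 4 to 12 and then 19 N, and the motion has stopped: the lug is seated. I centre on the fin and lever pair, ease the push slightly and then close.

{"name": "servo_tool", "arguments": {"targets": [{"dx": 0.0,"dy": -0.3,"dz": 0,"twist": 0,"gripper": 1},{"dx": 0.03,"dy": -0.6,"dz": 0,"twist": 0,"gripper": 1},{"dx": 0.03,"dy": -0.6,"dz": 0,"twist": 0,"gripper": 1}]}}

```text
time: 5.72
tool_pos: [0.483, -0.1431, 0.0322]
tool_rot: [[0.003, 1.0, 0.008], [1.0, -0.003, 0.001], [0.001, 0.008, -1.0]]
ft_force: [12.1, 19.3, -3.9]
width: 0.088
grip_force: 9.8
```

```bash
python3 look.py w5.png
```

```text
5.725 [ 0.483  -0.1431  0.0322] [12.1 19.3 -3.9] 0.08801409187010348
yellowtop 1647 x [0.4865 0.4966 0.5068] y [-0.1444 -0.1237 -0.1052]
fintop 3286 x [0.461  0.4697 0.4952] y [-0.146  -0.1064 -0.0883]
platetop 930 x [0.4383 0.4835 0.5287] y [-0.1537 -0.1477 -0.1305]
```

Friction on the plate holds the fingers sideways, so I ease the push a little to let them slide.

{"name": "servo_tool", "arguments": {"targets": [{"dx": 0.1,"dy": 0,"dz": 0,"twist": 0,"gripper": 1},{"dx": 0.1,"dy": -0.1,"dz": 0,"twist": 0,"gripper": 1}]}}

```text
time: 6.02
tool_pos: [0.4814, -0.1429, 0.0322]
tool_rot: [[0.001, 1.0, 0.007], [1.0, -0.001, -0.0], [-0.0, 0.007, -1.0]]
ft_force: [8.9, 12.2, -2.4]
width: 0.0879
grip_force: 6.2
```

{"name": "servo_tool", "arguments": {"targets": [{"dx": 0,"dy": 0,"dz": 0,"twist": 0,"gripper": 0.4},{"dx": 0,"dy": 0,"dz": 0,"twist": 0,"gripper": 0.2},{"dx": 0,"dy": 0,"dz": 0,"twist": 0,"gripper": 0}], "grip_force": 25}}

```text
time: 6.4
tool_pos: [0.477, -0.1428, 0.0313]
tool_rot: [[0.0, 1.0, -0.002], [1.0, -0.0, 0.001], [0.001, -0.002, -1.0]]
ft_force: [-0.5, 3.8, -0.0]
width: 0.0614
grip_force: 8.0
```

{"name": "servo_tool", "arguments": {"targets": [{"dx": -0.1,"dy": 0.1,"dz": 0,"twist": 0,"gripper": 0},{"dx": -0.12,"dy": 0.1,"dz": 0,"twist": 0,"gripper": 0}]}}

```text
time: 6.65
tool_pos: [0.4765, -0.143, 0.031]
tool_rot: [[0.002, 1.0, -0.005], [1.0, -0.002, 0.003], [0.003, -0.005, -1.0]]
ft_force: [-5.1, 10.3, 3.2]
width: 0.0446
grip_force: 10.1
```

{"name": "servo_tool", "arguments": {"targets": [{"dx": -0.03,"dy": 0.05,"dz": 0,"twist": 0,"gripper": -0.2},{"dx": -0.05,"dy": 0.1,"dz": 0,"twist": 0,"gripper": -0.3},{"dx": -0.05,"dy": 0.1,"dz": 0,"twist": 0,"gripper": -0.6},{"dx": -0.05,"dy": 0.1,"dz": 0,"twist": 0,"gripper": -1},{"dx": -0.05,"dy": 0.1,"dz": 0,"twist": 0,"gripper": -1}]}}

```text
time: 7.28
tool_pos: [0.4761, -0.143, 0.0308]
tool_rot: [[0.001, 1.0, -0.007], [1.0, -0.001, 0.003], [0.003, -0.007, -1.0]]
ft_force: [-8.7, 11.1, 4.9]
width: 0.0317
grip_force: 27.1
```

```bash
python3 look.py w6.png;python3 - <<'E'
from h import *
im,d=snap('scene')
im=cv2.resize(im[100:260,220:460],None,fx=3.3,fy=3.3);w=cv2.imread('pics/w6.png')
cv2.imwrite('pics/c6.png',np.vstack([im[:300,:640,::-1],w[100:400]]))
E
```

```text
7.275 [ 0.4761 -0.143   0.0308] [-8.7 11.1  4.9] 0.03168090912215965
yellowtop 1727 x [0.4815 0.4869 0.4926] y [-0.1467 -0.1254 -0.106 ]
fintop 3292 x [0.4611 0.4696 0.495 ] y [-0.1456 -0.1057 -0.0883]
platetop 245 x [0.4509 0.4753 0.4989] y [-0.153  -0.1397 -0.1303]
```

View pics/c6.png

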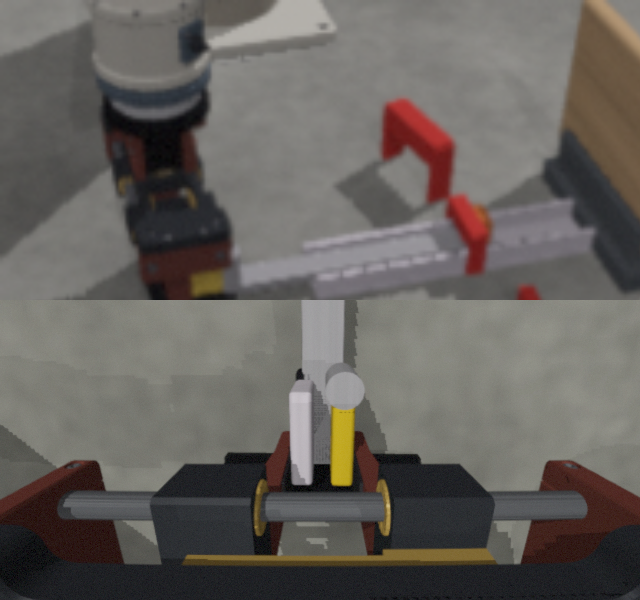

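The lever is parallel to the fin at width 31.7 mm and the lug touches the stop at crop (480,220). I ease out the side load and let it settle.

{"name": "servo_tool", "arguments": {"targets": [{"dx": 0,"dy": -0.1,"dz": 0,"twist": 0,"gripper": -1},{"dx": 0,"dy": -0.1,"dz": 0,"twist": 0,"gripper": -1},{"dx": 0,"dy": -0.1,"dz": 0,"twist": 0,"gripper": -1},{"dx": 0,"dy": -0.1,"dz": 0,"twist": 0,"gripper": -1}]}}

```text
time: 7.88
tool_pos: [0.4761, -0.1431, 0.0308]
tool_rot: [[0.002, 1.0, -0.006], [1.0, -0.002, 0.003], [0.003, -0.006, -1.0]]
ft_force: [-6.9, 13.0, 2.3]
width: 0.0314
grip_force: 27.5
```

```bash
python3 -c "
from workcell import order
print(order.close_job())"
```

```text
the job is handed in; nothing more can be done
None
```

I pulled the leg out until its lug seated gently against the red stop (about 19 N at most) with the lever still open. I then squeezed the lever shut against the fin and handed the job in at about 8 s, still gripping at about 27 N and pushing with about 13 N.

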